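# Release the transport lock of a vibration-isolation platform and switch it on

### The arm

A 6-joint arm with a two-finger parallel gripper is mounted at the origin on the work surface. World frame = base frame: x ahead of the robot, y to its left, z up, the work surface at z = 0. Lengths are in m, angles in rad, forces in N, time in s.
With the tool pointing down it reaches from about 0.35 to 0.975 m from the base axis. Payload 4.9 kg.
Tool frame: the origin (TCP) lies on the centre line of the jaws, within the pads' length; the fingertips stand 11 mm ahead of it and the grasp point (between the pads) lies 8 mm behind it (manip.finger_overhang is the distance from the TCP to the fingertips, in m); y points along the fingers, z is the direction in which the jaws open and shut, and the axes are right-handed (so a half turn about y gives the same grasp; the last joint's range is limited). The gripper opens to 85 mm and grips with 20 to 120 N. Pads are 22 mm wide; open, the fingers measure 114 mm over their backs; the gripper's body (76 mm by 85 mm) begins 54 mm behind the grasp point. The pads swing forward as they close: fully open they stand 13 mm farther back than shut.
Start: joints at [1.16, 0.053, 1.613, -0, 1.476, -0.119], TCP at [0.18, 0.599, 0.242] pointing down, gripper open.
Joint ranges: [-3.01, 3.01], [-1.01, 2.22], [0.06, 2.58], [-1.02, 4.17], [0.09, 2.62], [-3.14, 3.14]. Speed limits (rad/s): [2.57, 2.57, 3.14, 3.14, 3.14, 3.14].

### API

Orientations are given as a unit quaternion [w, x, y, z].
In Python, from plant import readout, cams, workorder, manip gives the robot as it stands.
- The arm moves only by the tool play_rows, never from a script. Its arguments are lists of equal length, an entry for each row: "slide": the shift along the tool's x, y, z in cm, a list of three; "yaw": the turn about the tool's y in degrees; "grip": the closure, from -1 (fully open) to 1 (shut), so that 0 is half open. In form: {"slide": [[x, y, z], ...], "yaw": [yaw, ...], "grip": [grip, ...]}. A call has 1 to 12 rows; each row shifts and turns the commanded pose from where the row before left it, along the tool's axes as they then stand; what a row does not reach is not made up. A row lasts 1/10 s, in which the tool goes at most 50 mm and 8.59 degrees, less where a joint would pass 70% of its speed; a pose out of reach is approached as far as the arm can. A call with a gripper value outside its range is refused whole. The fingers move at their own pace and stop on an object; the grip force is fixed at half the most. Time passes only in rows, so rows that do not move let the fingers close. It gives the time, the measured TCP pose, the force and the opening at its end, in the units of the state.
- readout.state(): the state, without advancing time (a new reading comes with each control period).
- cams.grab_frame(name): name is "scene" or "top"; returns a dict with "image" (400x640x3 uint8, red, green, blue), "mtx" (3x3 intrinsics, pixels), "dist" ([k1, k2, p1, p2, k3] as OpenCV has them; the pictures are not rectified), "R" (3x3) and "t" (3): a world point X has camera coordinates R X + t. Camera axes: x right, y down, z forward; pixel columns grow to the right and rows downward; lengths in m; the calibration is good to about 2 mm. A picture is of the moment at which its call begins. There is no depth.
- workorder.job_done(): hands the job in, once; it reports no verdict.
The state is a dict: "time": time; "joint_pos": joint angles; "joint_vel": joint speeds; "joint_efforts": joint torques, N m; "tool_pos": TCP position; "tool_rot": TCP orientation; "contact_force": force on the tool from outside, world axes, zero at the start; "ft_torque": the same for the moment, N m; "gripper_width": opening from 0.0 (shut) to 1.0 (fully open).
Only numpy, scipy, OpenCV 4.12 (cv2) and the standard library are available. Lean on these libraries where they do the work, as an engineer would, in place of code of your own. Each camera call takes 0.05 s, during which the arm holds its last target.

### The job

Put the microscope's vibration-isolation platform into service: flip the red direction lever on the ratchet over to its loosening (counterclockwise) side, then work the ratchet handle to and fro until the transport bolt has turned counterclockwise far enough for its black pointer to stand in the green zone. Only then pull the orange-topped knob of the control unit fully up to switch the platform on, and let it spring back down by itself. Leave the ratchet on the bolt with its lever still on the loosening side, and do not shift or tip the bottle, the dishes, the yellow box and the round case that stand on the platform.

Things in the scene. Friction and masses are not known exactly. Their poses are not given: they have to be found in the camera images.
- platform: Fixed white/black platform, 380 x 380 mm, top 55 mm above the bench; origin centre of its underside. The bolt stands upright at x +70 mm, y 0 in its frame; the ratchet handle points roughly to its -x. Two steel stop posts (12 mm thick, tops 107 mm above the bench) stand 66 mm from the bolt's axis, 1.02 rad either side of -x. Red marks beside the flange: locked; green marks: free.
- bolt_axis (a point): On the vertical axis of the bolt and the ratchet, at the top of the ratchet's head, 112 mm above the bench. The head, 48 mm wide and 22 mm thick, sits on the bolt's socket and cannot come off. Under it a steel flange, 84 mm diameter, top 63 mm above the bench, bears the black pointer and turns with the bolt.
- bolt (a joint): Turn of the transport bolt in rad, counterclockwise from above positive: 0 tight (a hard stop), starts between 0 and 0.3 (red marks); 1.9 to 2.6 is the green zone; 2.6 is a hard stop. Stiff: turns at about 0.5 N m.
- ratchet (a joint): Swing of the handle, rad, counterclockwise from above positive; hard stops at 0 and 1.5; at 0.75 it points along the platform's -x. Stays where left (0.15 N m). 16 teeth: up to 0.45 rad of a stroke is lost before it drives. Lever on loosening side: counterclockwise swings turn the bolt, clockwise swings click back without turning it; on the tightening side the other way round.
- handle_grip (a point): Point on the centre line of the ratchet's handle, 120 mm from the bolt's axis, 101 mm above the bench. The handle is a level round black grip of 18 mm diameter, from 70 to 165 mm from the axis; 37 mm of free space below it.
- lever (a joint): Direction lever of the ratchet, rad relative to the handle, 0 to 1.2, counterclockwise from above positive: tightening side 0 to 0.35 (start; the pawl may rest on a tooth), loosening side 0.9 to 1.2. It snaps over the middle (0.6) by itself to either side; pushing it takes about 2 N at the tab. While the ratchet clicks it nods a little and comes back.
- lever_tab (a point): Top centre of the red upright tab (12 mm long, 8 mm thick, free from 118 to 137 mm above the bench, over the handle). The lever pivots on the handle's centre line 31 mm from the bolt's axis; the tab is 22 mm beyond that pivot and swings about 25 mm sideways. Tightening side: 12 mm clockwise of the centre line from above; loosening: 12 mm counterclockwise.
- knob_top (a point): Centre of the orange top of the pull knob, 122 mm above the bench at rest. The knob is a black upright cylinder, 26 mm diameter, 25 mm tall, on a 12 mm stem over the middle of the control unit (top 75 mm, collar of 16 mm radius up to 79 mm above the bench). Pull straight up.
- knob (a joint): How far the knob is pulled up, m: 0 at rest, 0.014 at its stop; it switches on at 0.009. A spring pulls it back (2 N at rest, 7 N at the stop).
- controller: Fixed white control unit, 110 x 100 mm, 75 mm tall, on the bench to the left or right of the platform; origin at the centre of its underside.
- samplebox: Fixed blue box with clear lid, 110 x 100 mm, 67 mm tall, on the other side of the platform; not used. Origin at the centre of its underside.
- oil_bottle: Small bottle, 32 mm diameter, 65 mm tall, loose on the platform; leave alone. Origin at the centre of its underside.
- dishes: Stack of round clear dishes, 57 mm diameter, 28 mm tall, loose on the platform; leave alone. Origin at the centre of its underside.
- slide_box: Yellow slide box, 42 x 57 mm, 30 mm tall, loose on the platform; leave alone. Origin at the centre of its underside.
- objective_case: Round black case with a silver lid, 40 mm diameter, 44 mm tall, loose on the platform; leave alone. Origin at the centre of its underside.

How it is judged:
By the outcome, as a careful person would: the job done as asked, in the order asked, and still so for the second after the job is handed in, with the robot touching nothing.
It also fails if it takes over 70 s, if anything falls off the work surface, if the arm or the gripper's body presses on something with over 40 N, if the wrist force passes 120 N, or if a joint passes its speed limit or range.

## Working session

There is one attempt and no reset: what is moved stays moved. The work goes in short steps, Python scripts to look and compute and a tool call to move; the robot and the scene stay as the last step left them, time stands still between calls to the robot, and variables do not carry over. Pictures are saved under pics/ and viewed, and the job is handed in when it is done.

Besides the shell and the picture viewer there is one more tool, called after "Request:" as a command line: name --pt "numbers of a row" for each row, then --argument value for the rest. play_rows: Moves the arm, as the interface text tells. Its arguments: {"type":"object","properties":{"slide":{"type":"array","items":{"type":"array","items":{"type":"number"}}},"yaw":{"type":"array","items":{"type":"number"}},"grip":{"type":"array","items":{"type":"number"}}},"required":["slide","yaw","grip"]}

```bash
ls; mkdir -p pics
python3 - <<'E'
from plant import readout, cams, workorder, manip
import cv2
print(readout.state()); print(manip.finger_overhang)
for n in("scene","top"):
    f=cams.grab_frame(n); cv2.imwrite(f"pics/{n}0.png",f["image"][:,:,::-1]); print(n,f["mtx"],f["dist"],f["R"],f["t"])
E
```

```text
pics
{'time': 0.0, 'joint_pos': array([ 1.16001563e+00,  5.33369639e-02,  1.61429472e+00,  2.78258832e-05,
        1.47602325e+00, -1.19000468e-01]), 'joint_vel': array([-0.00063561,  0.000646  ,  0.00128228, -0.00013423, -0.00047482,
        0.00170325]), 'joint_efforts': array([-1.76351892e-03, -3.93672037e+01, -3.70175171e+01, -3.19653427e-04,
        6.92753558e-03, -1.20543584e-05]), 'tool_pos': array([0.17953494, 0.59802573, 0.24107491]), 'tool_rot': array([-0.69889347,  0.70029574, -0.10299555,  0.10259488]), 'contact_force': array([-0.8643787 , -0.21022249,  0.16197993]), 'ft_torque': array([ 0.01935789, -0.02280431,  0.00459029]), 'gripper_width': 1.0040601457411797}
0.011
scene [[409.12022468   0.         321.0327083 ]
 [  0.         409.12022468 205.3472803 ]
 [  0.           0.           1.        ]] [-0.03863154  0.          0.          0.          0.        ] [[-0.41641998  0.90907381 -0.01338651]
 [ 0.76108152  0.34049914 -0.55210077]
 [-0.49734226 -0.24009401 -0.83366992]] [ 0.22304706 -0.38558946  1.27852884]
top [[387.21087217   0.         318.50878743]
 [  0.         387.21087217 198.12170044]
 [  0.           0.           1.        ]] [-0.06615623  0.          0.          0.          0.        ] [[ 0.00818319 -0.9999252   0.00908988]
 [-0.9941162  -0.00911683 -0.1079345 ]
 [ 0.1080093  -0.00815315 -0.99411645]] [0.00272255 0.57310776 0.84874644]
```

View pics/scene0.png

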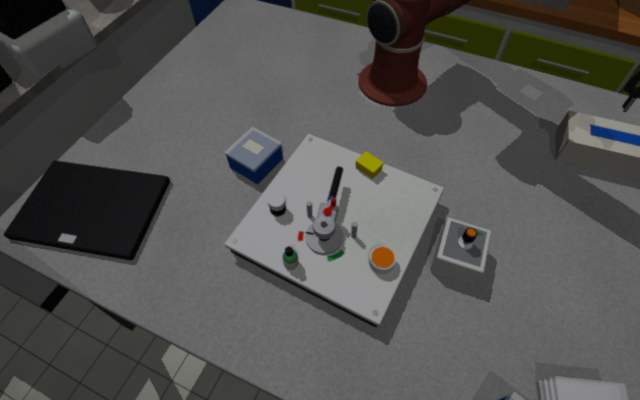

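View pics/top0.png

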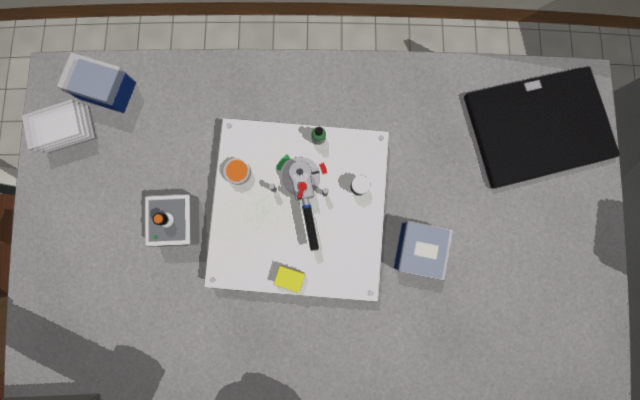

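The top view has +x up and +y to the left. The platform is at about (297,210), the ratchet head at (300,172), the handle end at (314,248), the red tab at (302,187), and the knob at (160,219) on the left unit. I'll enlarge and measure.

```bash
cat > h.py <<'E'
import numpy as np, cv2
from plant import readout, cams, workorder, manip
def ray(f,uv):
    p=cv2.undistortPoints(np.array([[uv]],float),f["mtx"],f["dist"])[0,0]
    R=f["R"];t=f["t"]; return -R.T@t, R.T@np.array([p[0],p[1],1.])
def plane(f,uv,z):
    c,d=ray(f,uv); return c+d*(z-c[2])/d[2]
def tri(f1,u1,f2,u2):
    c1,d1=ray(f1,u1);c2,d2=ray(f2,u2)
    s=np.linalg.lstsq(np.c_[d1,-d2],c2-c1,rcond=None)[0]
    a=c1+d1*s[0];b=c2+d2*s[1]; return (a+b)/2,np.linalg.norm(a-b)
def proj(f,X):
    return cv2.projectPoints(np.array(X,float).reshape(-1,3),cv2.Rodrigues(f["R"])[0],f["t"],f["mtx"],f["dist"])[0][:,0]
def crop(f,name,x0,y0,w,h,k):
    im=f["image"][y0:y0+h,x0:x0+w,::-1]
    cv2.imwrite(name,cv2.resize(im,None,fx=k,fy=k,interpolation=cv2.INTER_CUBIC))
def blobs(f,lo,hi,amin=4,roi=None):
    hsv=cv2.cvtColor(f["image"],cv2.COLOR_RGB2HSV); m=cv2.inRange(hsv,np.array(lo),np.array(hi))
    n,l,s,c=cv2.connectedComponentsWithStats(m)
    out=[(c[i].round(1).tolist(),s[i].tolist()) for i in range(1,n) if s[i][4]>=amin]
    if roi: out=[o for o in out if roi[0]<=o[0][0]<=roi[2] and roi[1]<=o[0][1]<=roi[3]]
    return out
E
python3 - <<'E'
from h import *
t=cams.grab_frame("top"); s=cams.grab_frame("scene")
crop(t,"pics/t1.png",200,115,200,150,4); crop(s,"pics/s1.png",260,150,140,130,5)
crop(t,"pics/t1b.png",260,140,80,60,10)
for n,f,roi in(("t",t,(130,110,400,310)),("s",s,(220,130,500,330))):
    print(n,"red",blobs(f,(0,150,90),(5,255,255),3,roi),blobs(f,(174,150,90),(180,255,255),3,roi))
    print("orange",blobs(f,(6,180,120),(16,255,255),5,roi))
    print("white",[b for b in blobs(f,(0,0,150),(180,40,255),400,roi)])
E
```

```text
t red [([322.8, 167.9], [320, 164, 6, 9, 36]), ([301.1, 189.1], [298, 183, 8, 16, 73])] []
orange [([236.2, 170.1], [227, 161, 19, 19, 279]), ([157.6, 218.5], [154, 215, 8, 8, 53])]
white [([302.1, 210.4], [0, 24, 611, 373, 108430])]
s red [([333.0, 199.4], [331, 198, 4, 3, 7]), ([327.8, 210.1], [324, 205, 9, 10, 55]), ([300.2, 235.7], [298, 232, 5, 8, 36])] [([333.0, 198.0], [332, 197, 3, 3, 3])]
orange [([471.2, 232.0], [468, 229, 8, 7, 43]), ([382.5, 256.9], [372, 247, 22, 20, 333])]
white [([277.2, 221.4], [227, 156, 93, 119, 4345])]
```

View pics/t1.png

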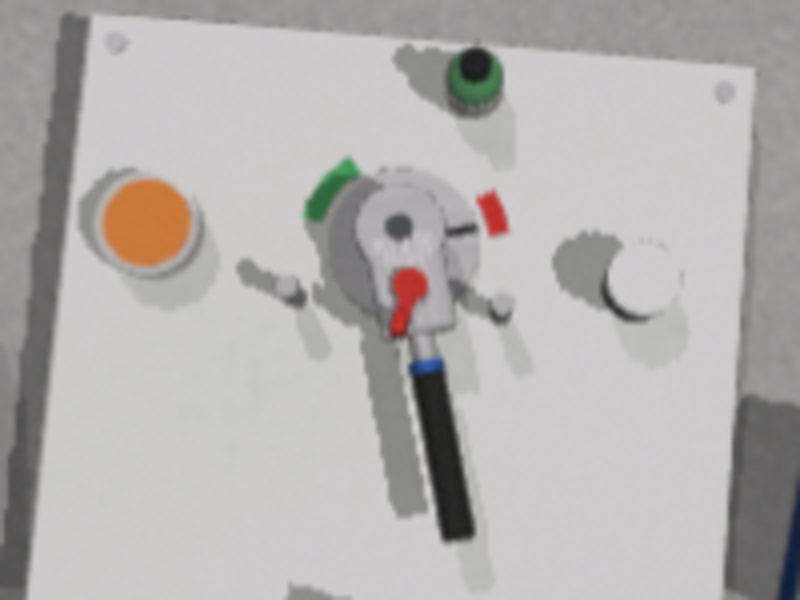

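View pics/s1.png

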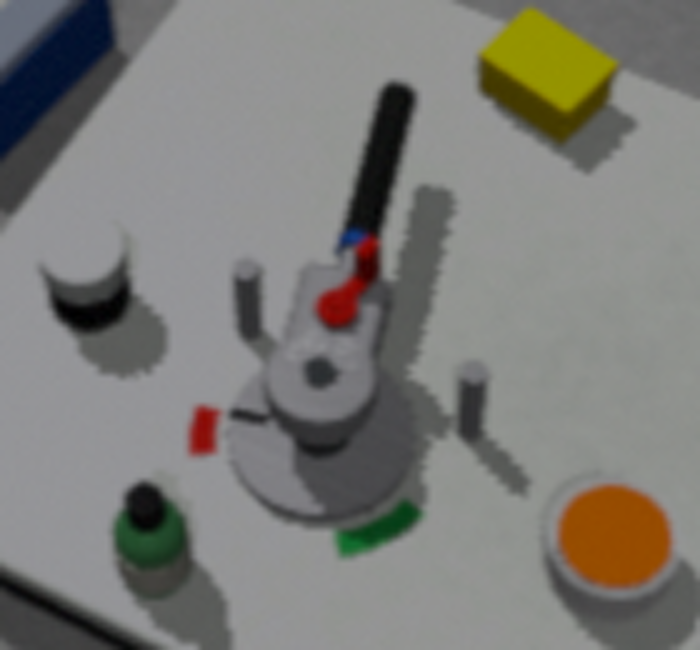

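View pics/t1b.png

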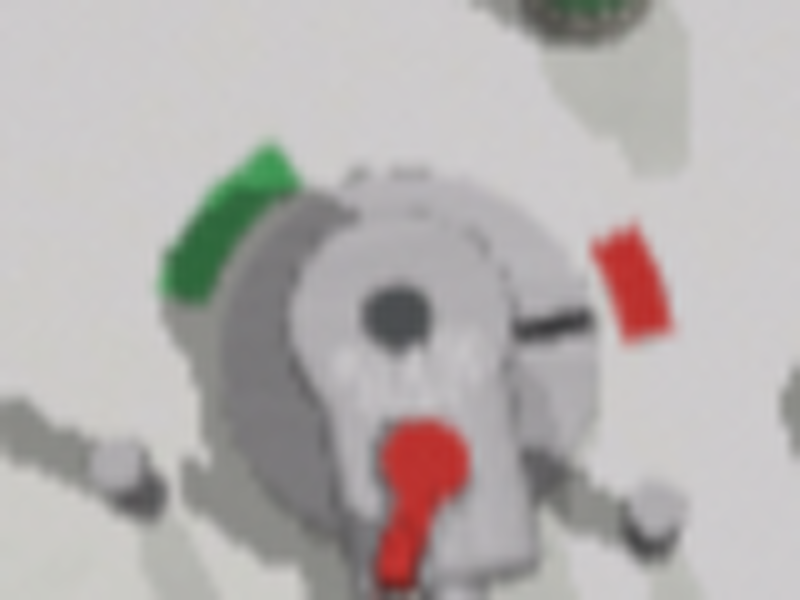

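The crops show the dark hub centre at top (299.8,171.5) and scene (324,224.5). The handle tip is at top (314.2,249) and scene (340,168). The pointer is by the red mark, and the tab is on the left, which is the clockwise side. I'll turn these into positions.

Run:
```python
from h import *
np.set_printoptions(precision=4,suppress=True)
t=cams.grab_frame("top"); s=cams.grab_frame("scene")
print("cams",ray(t,(0,0))[0],ray(s,(0,0))[0])
print("bolt",plane(t,(299.8,171.5),.112),plane(s,(260+320/5,150+372/5),.112),tri(t,(299.8,171.5),s,(324,224.4)))
print("blue ring",plane(t,(306.7,205.7),.101),"tip",plane(t,(314,249),.101),plane(s,(260+398/5,150+92/5),.101))
print("knob",plane(t,(157.6,218.5),.122),plane(s,(471.2,232),.122),tri(t,(157.6,218.5),s,(471.2,232)))
# screws of platform
for uv in((228.8,125.6),(381,138)): print("screw",plane(t,uv,.055))
print("posts",plane(t,(200+290/4,115+287/4),.107),plane(t,(200+501/4,115+303/4),.107))
for n,uv,z in(("case",(360.7,184.5),.099),("dish",(236.2,170),.083),("bottle",(318.7,131),.12)): print(n,plane(t,uv,z))
ye=blobs(t,(25,150,100),(35,255,255),50)[0];print(ye,plane(t,ye[0],.085))
# black handle mask, fit
g=t["image"].max(2); m=np.zeros_like(g); m[203:256,298:325]=(g[203:256,298:325]<45)
ys,xs=np.nonzero(m); P=np.array([plane(t,(x,y),.101)[:2] for x,y in zip(xs,ys)]); 
c=P.mean(0); u=np.linalg.svd(P-c)[2][0]; u=-u if u[0]>0 else u; l=(P-c)@u
print("handle",len(P),c,u,"ext",c+u*l.min(),c+u*l.max(), "ang from -x",np.arctan2(-u[1],-u[0]))
```

```text
cams [0.478  0.0149 0.9056] [1.0222 0.2355 0.856 ]
bolt [0.6195 0.0477 0.112 ] [0.6198 0.0471 0.112 ] (array([0.6197, 0.0474, 0.112 ]), np.float64(0.0006256179045343905))
blue ring [0.5493 0.0328 0.101 ] tip [0.4598 0.0167 0.101 ] [0.4592 0.0145 0.101 ]
knob [0.5183 0.3364 0.122 ] [0.5178 0.3343 0.122 ] (array([0.5185, 0.3348, 0.1238]), np.float64(0.00173969116110477))
screw [0.7338 0.2124 0.055 ]
screw [ 0.7083 -0.1321  0.055 ]
posts [0.5877 0.1043 0.107 ] [ 0.5804 -0.0056  0.107 ]
case [ 0.5954 -0.0804  0.099 ]
dish [0.6268 0.1862 0.083 ]
bottle [0.7041 0.0092 0.12  ]
([288.9, 278.4], [275, 267, 29, 24, 463]) [0.3979 0.0686 0.085 ]
handle 259 [0.5019 0.0247] [-0.9786 -0.2056] ext [0.5434 0.0334] [0.4611 0.0161] ang from -x 0.20712406439885261
```

```bash
cat >> h.py <<'E'
from scipy.spatial.transform import Rotation as Ro
B=np.array([0.6197,0.0474])
def R_():
    q=readout.state()["tool_rot"]; return Ro.from_quat([q[1],q[2],q[3],q[0]]).as_matrix()
def need(target, R=None):
    "slide in cm in tool axes to get to world target"
    st=readout.state(); R=R_() if R is None else R
    return R.T@(np.array(target)-st["tool_pos"])*100
def polar(phi,r,lat=0):
    u=np.array([-np.cos(phi),-np.sin(phi)]); n=np.array([np.sin(phi),-np.cos(phi)]) # n: ccw tangent
    return B+r*u+lat*n,u,n
def after_yaw(deg): return R_()@Ro.from_euler('y',deg,degrees=True).as_matrix()
E
python3 - <<'E'
from h import *
np.set_printoptions(precision=4,suppress=True)
print(R_())
phi=0.20
p,u,n=polar(phi,.049,-.012); print(p,u,n)
for d in np.arange(-180,180,1.):
    z=after_yaw(d)[:2,2]
    if abs(z@n)>0.99985: print(d,z@n,need([*p,.20],after_yaw(d)))
t=cams.grab_frame("top")
b=polar(0,0)[0]
def ang(uv,z): 
    v=plane(t,uv,z)[:2]-b; return np.arctan2(v[1],v[0]),np.linalg.norm(v)
print("pointer",ang((260+59,140+32),.063),ang((260+52,140+33),.063))
print("red",[ang((260+x/10,140+y/10),.055) for x,y in((630,225),(650,335),(632,280))])
print("green",[ang((260+x/10,140+y/10),.055) for x,y in((285,165),(180,295),(225,225))])
E
```

```text
[[ 0.9577 -0.0003  0.2876]
 [-0.2876 -0.0006  0.9577]
 [-0.0001 -1.     -0.0007]]
[0.5693 0.0494] [-0.9801 -0.1987] [ 0.1987 -0.9801]
-29.0 -0.9998963102698165 [ 26.3919   4.2099 -61.9269]
-28.0 -0.9999951556922203 [ 27.4686   4.2099 -61.4568]
151.0 0.9998963102698165 [-26.3919   4.2099  61.9269]
152.0 0.9999951556922202 [-27.4686   4.2099  61.4568]
pointer (np.float64(-1.3772175184266524), np.float64(0.04081469652889936)) (np.float64(-1.3524637477666206), np.float64(0.025235984258651242))
red [(np.float64(-1.0074841930599892), np.float64(0.05781852535485239)), (np.float64(-1.4588015851681706), np.float64(0.05384467365413172)), (np.float64(-1.214236542419943), np.float64(0.052732596518249436))]
green [(np.float64(0.5751204231390493), np.float64(0.05217897274487568)), (np.float64(1.3030000291575319), np.float64(0.05315934092038969)), (np.float64(0.945118489060039), np.float64(0.05124859355873217))]
```

Request:
play_rows --pt "0 0 0" --pt "0 0 0" --pt "0 0 0" --pt "0 0 0" --pt "1.7 0 -3.8" --pt "1.7 0 -3.8" --pt "1.7 0 -3.8" --pt "1.7 0 -3.8" --pt "1.7 0 -3.8" --pt "1.7 0 -3.8" --pt "1.7 0 -3.8" --pt "1.7 0 -3.8" --yaw '[-7, -7, -7, -7, 0, 0, 0, 0, 0, 0, 0, 0]' --grip '[0.29, 0.29, 0.29, 0.29, 0.29, 0.29, 0.29, 0.29, 0.29, 0.29, 0.29, 0.29]'

```text
time: 1.55
tool_pos: [0.3733, 0.3256, 0.2425]
tool_rot: [0.704, -0.704, -0.07, 0.069]
contact_force: [1.3, 0.1, -0.2]
gripper_width: 0.358
```

Run:
```python
from h import *
np.set_printoptions(precision=4,suppress=True)
p,u,n=polar(.2,.049,-.012); st=readout.state(); print(st["tool_pos"],st["gripper_width"],st["contact_force"],need([*p,.2]),R_()[:2,2]@n)
```

```text
[0.3733 0.3256 0.2425] 0.35807121593459823 [ 1.2745  0.1058 -0.1956] [ 13.8037   4.2537 -30.9208] -0.9999957733087883
```

Request:
play_rows --pt "1.7 0 -3.8" --pt "1.7 0 -3.8" --pt "1.7 0 -3.8" --pt "1.7 0 -3.8" --pt "1.7 0 -3.8" --pt "1.7 0 -3.8" --pt "1.7 0 -3.8" --pt "1.7 0 -3.8" --pt "0 0 0" --pt "0 0 0" --yaw '[0, 0, 0, 0, 0, 0, 0, 0, 0, 0]' --grip '[0.29, 0.29, 0.29, 0.29, 0.29, 0.29, 0.29, 0.29, 0.29, 0.29]'

```text
time: 2.55
tool_pos: [0.5655, 0.055, 0.2421]
tool_rot: [0.704, -0.704, -0.069, 0.069]
contact_force: [0.2, -0.0, 0.4]
gripper_width: 0.358
```

Run:
```python
from h import *
np.set_printoptions(precision=4,suppress=True)
p,u,n=polar(.2,.049,-.012); st=readout.state(); print(st["tool_pos"],st["gripper_width"],st["contact_force"],need([*p,.13]),R_()[:2,2]@n)
s=cams.grab_frame("scene"); crop(s,"pics/s2.png",220,110,200,180,4)
print(proj(s,[st["tool_pos"],[*p,.137]]))
```

```text
[0.5655 0.055  0.2421] 0.35754185014449313 [ 0.2399 -0.0482  0.4065] [ 0.2677 11.2046 -0.6264] -0.9999883594541102
[[338.9638 168.7113]
 [334.7178 200.1144]]
```

View pics/s2.png

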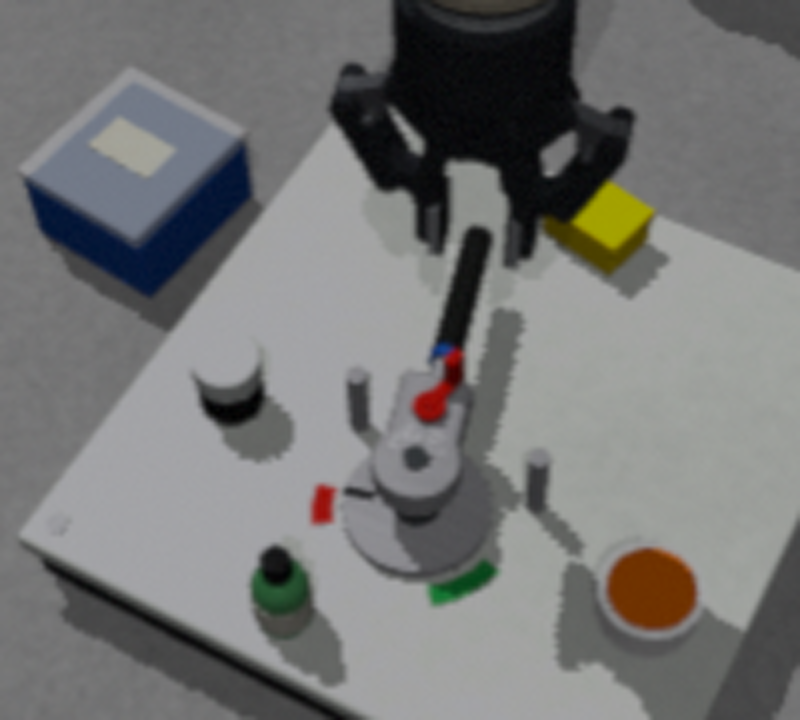

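Both fingers show, at crop (435,240) and (515,255). The tab is at scene (334,198), against a predicted (335,200). Now I'll descend around it.

Request:
play_rows --pt "0.3 0 -0.6" --pt "0 2.5 0" --pt "0 2.5 0" --pt "0 2.5 0" --pt "0 2 0" --pt "0 1.5 0" --pt "0 0 0" --pt "0 0 0" --yaw '[0, 0, 0, 0, 0, 0, 0, 0]' --grip '[0.29, 0.29, 0.29, 0.29, 0.29, 0.29, 0.29, 0.29]'

```text
time: 3.4
tool_pos: [0.5698, 0.0506, 0.1329]
tool_rot: [-0.704, 0.704, 0.07, -0.07]
contact_force: [-0.4, 0.6, -0.3]
gripper_width: 0.357
```

Run:
```python
from h import *
np.set_printoptions(precision=4,suppress=True)
p,u,n=polar(.2,.049,.017); st=readout.state(); print(st["tool_pos"],st["contact_force"],need([*p,.131]))
s=cams.grab_frame("scene"); crop(s,"pics/s3.png",270,150,120,100,6)
```

```text
[0.5698 0.0506 0.1329] [-0.3703  0.5968 -0.3207] [-0.0637  0.1865 -3.0043]
```

View pics/s3.png

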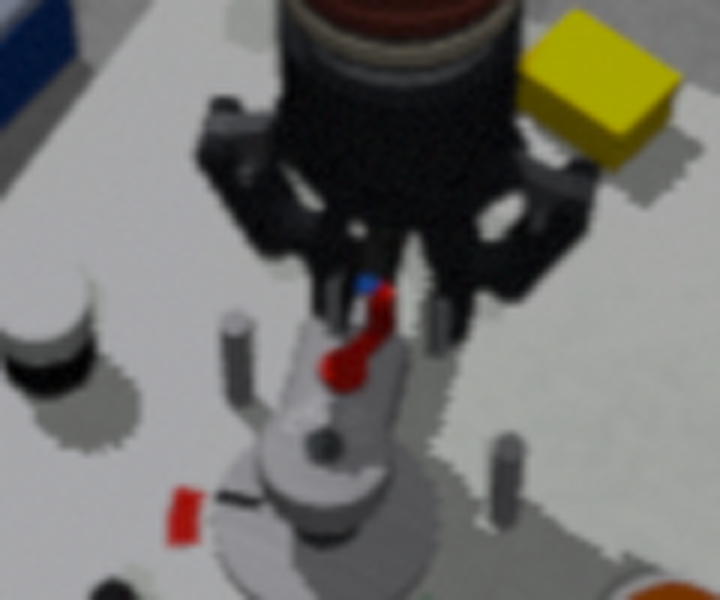

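The tab at crop (378,310) stands between the pads. I'll lower 3 mm and push it across, towards the counterclockwise side (tool -z).

Request:
play_rows --pt "0 0.3 0" --pt "0 0 -0.4" --pt "0 0 -0.4" --pt "0 0 -0.4" --pt "0 0 -0.4" --pt "0 0 -0.4" --pt "0 0 -0.4" --pt "0 0 -0.4" --pt "0 0 -0.3" --pt "0 0 0" --pt "0 0 0" --yaw '[0, 0, 0, 0, 0, 0, 0, 0, 0, 0, 0]' --grip '[0.29, 0.29, 0.29, 0.29, 0.29, 0.29, 0.29, 0.29, 0.29, 0.29, 0.29]'

```text
time: 4.55
tool_pos: [0.5758, 0.0197, 0.1294]
tool_rot: [-0.704, 0.704, 0.07, -0.069]
contact_force: [-0.7, -0.5, -0.3]
gripper_width: 0.353
```

Run:
```python
from h import *
np.set_printoptions(precision=4,suppress=True)
p,u,n=polar(.2,.049,.017); st=readout.state(); print(st["tool_pos"],st["contact_force"],need([*p,.131]))
s=cams.grab_frame("scene"); crop(s,"pics/s4.png",270,150,120,100,6)
```

```text
[0.5758 0.0197 0.1294] [-0.6535 -0.5065 -0.3443] [-0.044  -0.1632  0.1405]
```

View pics/s4.png

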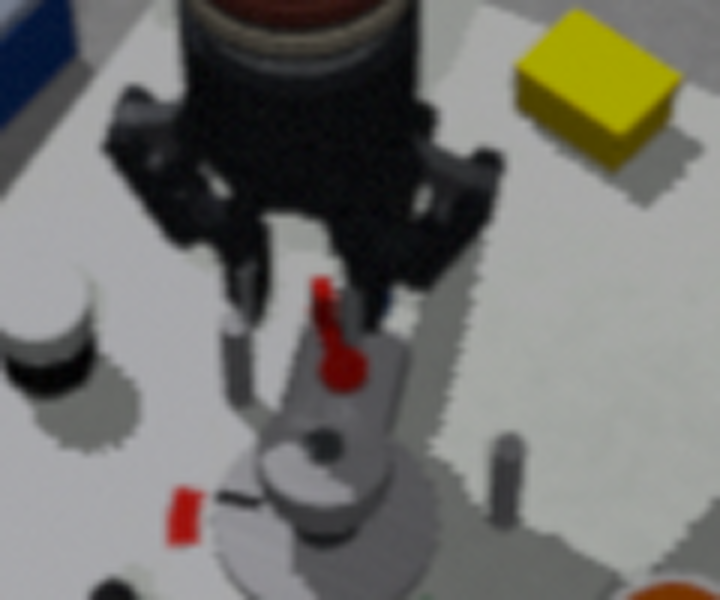

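The lever has flipped: the tab is now at crop (322,300), on the counterclockwise side, and the head hasn't moved. Next I'll lift and go over the handle grip.

Run:
```python
from h import *
np.set_printoptions(precision=4,suppress=True)
p,u,n=polar(.2,.120,0); print(need([*p,.097]))
```

```text
[-7.1494  3.2355  1.8102]
```

Request:
play_rows --pt "0 -2 0" --pt "0 -2 0" --pt "0 0 0" --yaw '[0, 0, 0]' --grip '[0.29, 0.29, 0.29]'

```text
time: 4.9
tool_pos: [0.5777, 0.0198, 0.1728]
tool_rot: [-0.703, 0.704, 0.072, -0.067]
contact_force: [0.8, 0.1, 1.2]
gripper_width: 0.356
```

Run:
```python
from h import *
np.set_printoptions(precision=4,suppress=True)
p,u,n=polar(.2,.120,0); print(need([*p,.097]))
```

```text
[-7.3891  7.5311  1.8628]
```

Request:
play_rows --pt "-2.4 0 0.6" --pt "-2.4 0 0.6" --pt "-2.4 0 0.6" --pt "0 2.3 0" --pt "0 2.3 0" --pt "0 2 0" --pt "0 0.6 0" --pt "0 0 0" --pt "0 0 0" --yaw '[0, 0, 0, 0, 0, 0, 0, 0, 0]' --grip '[0.29, 0.29, 0.29, 0.29, 0.29, 0.29, 0.29, 0.4, 0.4]'

```text
time: 5.8
tool_pos: [0.502, 0.0234, 0.0979]
tool_rot: [-0.704, 0.704, 0.07, -0.069]
contact_force: [0.0, -0.3, 0.2]
gripper_width: 0.303
```

Run:
```python
from h import *
np.set_printoptions(precision=4,suppress=True)
p,u,n=polar(.2,.120,0); print(readout.state()["tool_pos"],need([*p,.097]),R_())
s=cams.grab_frame("scene"); crop(s,"pics/s5.png",270,110,140,140,5)
t=cams.grab_frame("top"); crop(t,"pics/t5.png",250,130,120,120,5)
```

```text
[0.502  0.0234 0.0979] [0.0106 0.0907 0.0175] [[ 0.9807  0.0009 -0.1957]
 [ 0.1957 -0.0001  0.9807]
 [ 0.0009 -1.     -0.0003]]
```

View pics/s5.png

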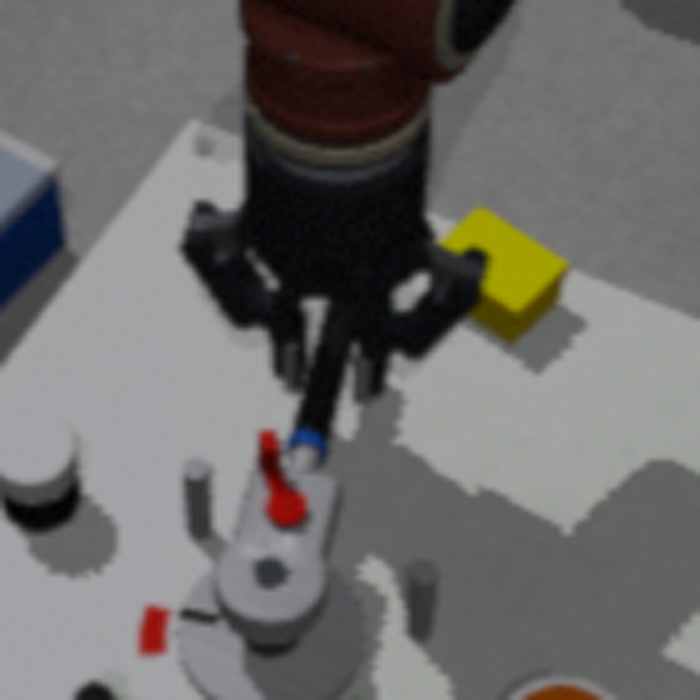

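View pics/t5.png

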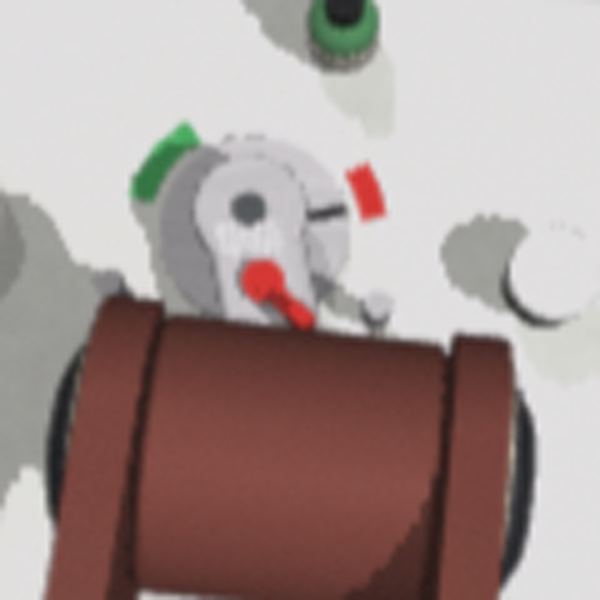

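The handle is between the pads, with the blue ring at crop (308,445). I'll start the clockwise back-swing with a short arc to check the geometry.

Request:
play_rows --pt "0.09 0 1.46" --pt "0.09 0 1.46" --pt "0.09 0 1.46" --pt "0 0 0" --yaw '[7, 7, 7, 0]' --grip '[0.4, 0.4, 0.4, 0.4]'

```text
time: 6.3
tool_pos: [0.5019, 0.068, 0.0986]
tool_rot: [0.705, -0.704, 0.058, -0.06]
contact_force: [-1.2, -0.8, 0.0]
gripper_width: 0.303
```

```bash
cat >> h.py <<'E'
def where():
    st=readout.state(); d=st["tool_pos"][:2]-B; z=R_()[:2,0]
    print("t",round(st["time"],2),"r",np.linalg.norm(d).round(4),"phi",np.arctan2(-d[1],-d[0]).round(3),"tool phi",np.arctan2(z[1],z[0]).round(3),"z",st["tool_pos"][2].round(4),"F",st["contact_force"].round(1),"T",st["ft_torque"].round(2),"w",round(st["gripper_width"],3))
E
python3 -c "
from h import *
where()"
```

```text
t 6.3 r 0.1196 phi -0.173 tool phi -0.168 z 0.0986 F [-1.2 -0.8  0. ] T [ 0.02 -0.01 -0.01] w 0.303
```

Request:
play_rows --pt "0.09 0 1.46" --pt "0.09 0 1.46" --pt "0.09 0 1.46" --pt "0.09 0 1.46" --pt "0.09 0 1.46" --pt "0 0 0" --pt "0 0 0" --yaw '[7, 7, 7, 7, 7, 0, 0]' --grip '[0.4, 0.4, 0.4, 0.4, 0.4, 0.4, 0.4]'

```text
time: 7.0
tool_pos: [0.5341, 0.1307, 0.0976]
tool_rot: [-0.654, 0.655, -0.268, 0.268]
contact_force: [-0.0, -0.3, 0.3]
gripper_width: 0.303
```

Run:
```python
from h import *
where()
s=cams.grab_frame("scene"); crop(s,"pics/s6.png",270,110,140,140,5)
t=cams.grab_frame("top"); crop(t,"pics/t6.png",250,130,120,120,5)
```

```text
t 7.0 r 0.1194 phi -0.772 tool phi -0.776 z 0.0976 F [-0.  -0.3  0.3] T [-0.02 -0.01 -0.04] w 0.303
```

View pics/s6.png

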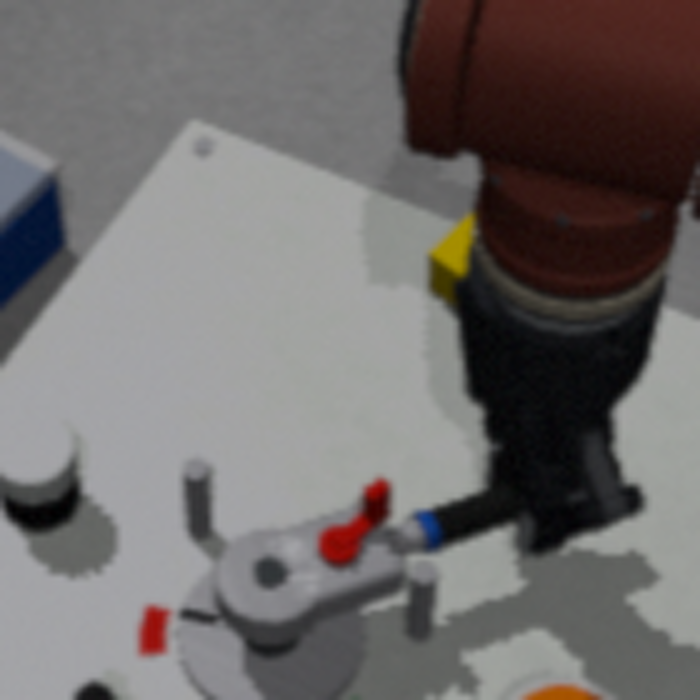

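View pics/t6.png

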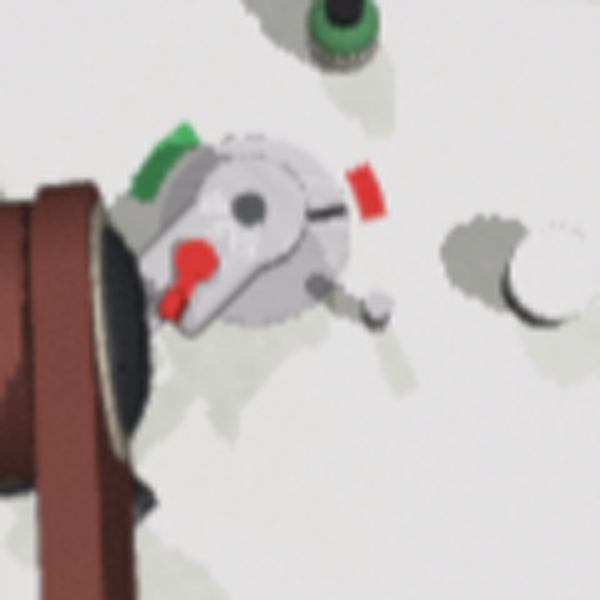

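The back-swing clicked without moving the bolt: the pointer still shows by red and the lever is still on the counterclockwise side. Now the driving stroke.

Request:
play_rows --pt "0.08 0 -1.25" --pt "0.08 0 -1.25" --pt "0.08 0 -1.25" --pt "0.08 0 -1.25" --pt "0.08 0 -1.25" --pt "0.08 0 -1.25" --pt "0.08 0 -1.25" --pt "0.08 0 -1.25" --pt "0.08 0 -1.25" --pt "0.08 0 -1.25" --pt "0 0 0" --yaw '[-6, -6, -6, -6, -6, -6, -6, -6, -6, -6, 0]' --grip '[0.4, 0.4, 0.4, 0.4, 0.4, 0.4, 0.4, 0.4, 0.4, 0.4, 0.4]'

```text
time: 8.2
tool_pos: [0.5043, 0.0143, 0.0974]
tool_rot: [0.701, -0.7, -0.094, 0.094]
contact_force: [-1.6, 2.7, 1.0]
gripper_width: 0.304
```

Run:
```python
from h import *
where(); print(readout.state()["joint_pos"].round(2))
```

```text
t 8.2 r 0.1201 phi 0.279 tool phi 0.266 z 0.0974 F [-1.6  2.7  1. ] T [0.37 0.32 0.02] w 0.304
[-0.12 -0.1   2.02  0.    1.23 -1.96]
```

Request:
play_rows --pt "0.05 0 -1.15" --pt "0.05 0 -1.15" --pt "0.05 0 -1.15" --pt "0.05 0 -1.15" --pt "0 0 0" --pt "0 0 0" --yaw '[-5.5, -5.5, -5.5, -5.5, 0, 0]' --grip '[0.4, 0.4, 0.4, 0.4, 0.4, 0.4]'

```text
time: 8.8
tool_pos: [0.5244, -0.0259, 0.0971]
tool_rot: [0.67, -0.67, -0.225, 0.225]
contact_force: [-1.9, 2.0, 1.3]
gripper_width: 0.306
```

Run:
```python
from h import *
where()
t=cams.grab_frame("top"); crop(t,"pics/t7.png",250,120,120,120,5)
s=cams.grab_frame("scene"); crop(s,"pics/s7.png",270,150,140,120,5)
```

```text
t 8.8 r 0.1203 phi 0.655 tool phi 0.648 z 0.0971 F [-1.9  2.   1.3] T [ 0.24  0.35 -0.05] w 0.306
```

View pics/t7.png

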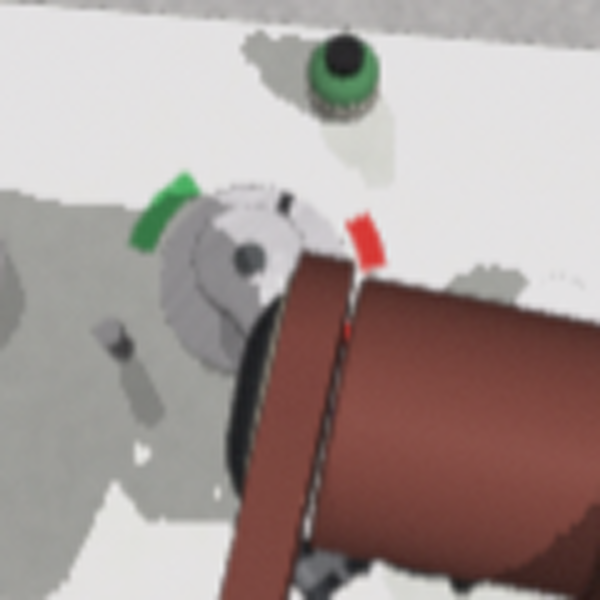

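View pics/s7.png

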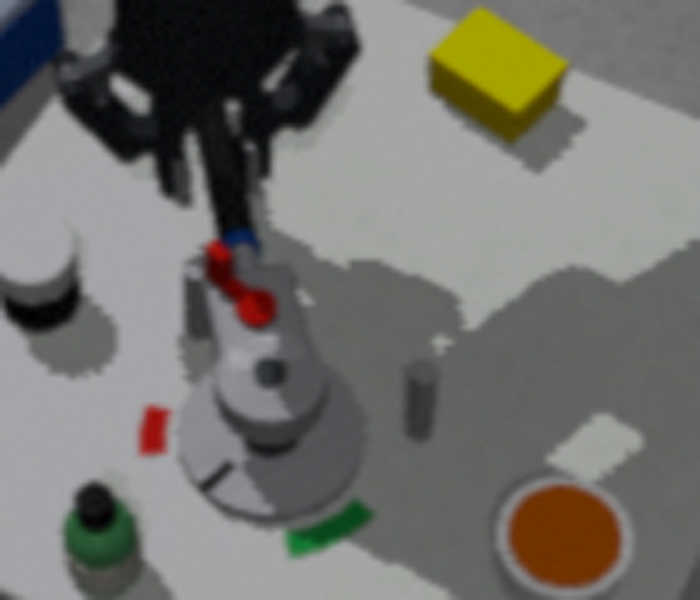

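The bolt turned: the pointer is now at top crop (286,203), about halfway between the red and green marks.

```bash
cat >> h.py <<'E'
def pang(f,uv):
    v=plane(f,uv,.063)[:2]-B; return np.arctan2(v[1],v[0]).round(3),np.linalg.norm(v).round(4)
E
python3 - <<'E'
from h import *
t=cams.grab_frame("top");s=cams.grab_frame("scene")
print(pang(t,(307.2,160.6)),pang(s,(270+217/5,150+475/5)), pang(s,(270+203/5,150+487/5)))
E
```

```text
(np.float64(-0.392), np.float64(0.0359)) (np.float64(-0.378), np.float64(0.0331)) (np.float64(-0.376), np.float64(0.0415))
```

Request:
play_rows --pt "0.09 0 1.46" --pt "0.09 0 1.46" --pt "0.09 0 1.46" --pt "0.09 0 1.46" --pt "0.09 0 1.46" --pt "0.09 0 1.46" --pt "0.09 0 1.46" --pt "0.09 0 1.46" --pt "0.09 0 1.46" --pt "0.09 0 1.46" --pt "0.09 0 1.46" --pt "0 0 0" --yaw '[7, 7, 7, 7, 7, 7, 7, 7, 7, 7, 7, 0]' --grip '[0.4, 0.4, 0.4, 0.4, 0.4, 0.4, 0.4, 0.4, 0.4, 0.4, 0.4, 0.4]'

```text
time: 10.2
tool_pos: [0.5293, 0.1239, 0.0977]
tool_rot: [0.665, -0.665, 0.239, -0.241]
contact_force: [-0.3, 1.2, 0.3]
gripper_width: 0.3
```

Run:
```python
from h import *
where()
```

```text
t 10.2 r 0.1185 phi -0.702 tool phi -0.692 z 0.0977 F [-0.3  1.2  0.3] T [-0.03 -0.03 -0.01] w 0.3
```

Going a little further back (5°), then the second driving stroke.

Request:
play_rows --pt "0 0 1.0" --pt "0 0 0" --pt "0.08 0 -1.25" --pt "0.08 0 -1.25" --pt "0.08 0 -1.25" --pt "0.08 0 -1.25" --pt "0.08 0 -1.25" --pt "0.08 0 -1.25" --pt "0.08 0 -1.25" --pt "0.08 0 -1.25" --pt "0.08 0 -1.25" --pt "0 0 0" --yaw '[5, 0, -6, -6, -6, -6, -6, -6, -6, -6, -6, 0]' --grip '[0.4, 0.4, 0.4, 0.4, 0.4, 0.4, 0.4, 0.4, 0.4, 0.4, 0.4, 0.4]'

```text
time: 11.4
tool_pos: [0.5023, 0.0261, 0.0975]
tool_rot: [0.705, -0.704, -0.058, 0.058]
contact_force: [-0.5, 2.7, 0.2]
gripper_width: 0.297
```

Run:
```python
from h import *
where()
```

```text
t 11.4 r 0.1193 phi 0.179 tool phi 0.163 z 0.0975 F [-0.5  2.7  0.2] T [ 0.38  0.14 -0.02] w 0.297
```

Request:
play_rows --pt "0.05 0 -1.13" --pt "0.05 0 -1.13" --pt "0.05 0 -1.13" --pt "0.05 0 -1.13" --pt "0.05 0 -1.13" --pt "0 0 0" --pt "0 0 0" --yaw '[-5.5, -5.5, -5.5, -5.5, -5.5, 0, 0]' --grip '[0.4, 0.4, 0.4, 0.4, 0.4, 0.4, 0.4]'

```text
time: 12.1
tool_pos: [0.524, -0.0246, 0.0972]
tool_rot: [0.671, -0.671, -0.222, 0.223]
contact_force: [-1.6, 1.9, 1.9]
gripper_width: 0.301
```

Run:
```python
from h import *
where()
t=cams.grab_frame("top"); crop(t,"pics/t8.png",260,130,80,60,10)
s=cams.grab_frame("scene"); crop(s,"pics/s8.png",280,190,90,80,8)
```

```text
t 12.1 r 0.1197 phi 0.645 tool phi 0.64 z 0.0972 F [-1.6  1.9  1.9] T [ 0.33  0.19 -0.01] w 0.301
```

View pics/t8.png

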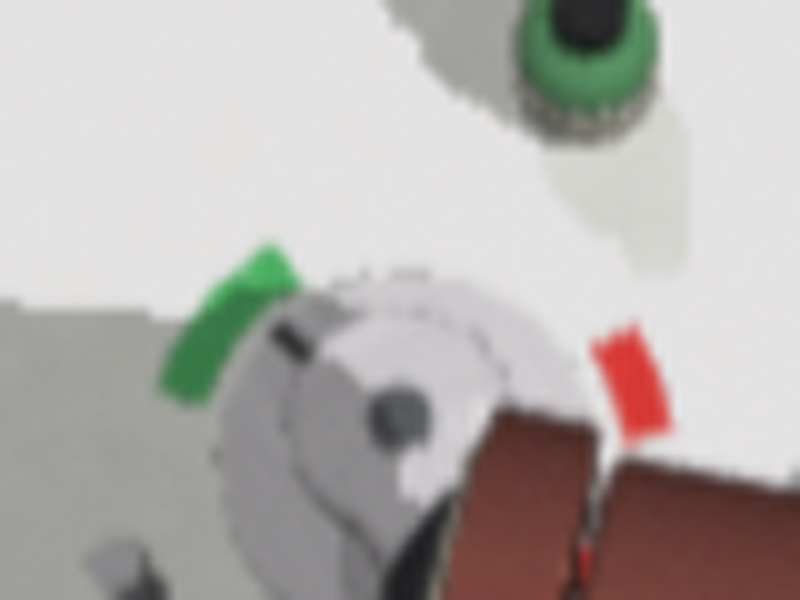

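View pics/s8.png

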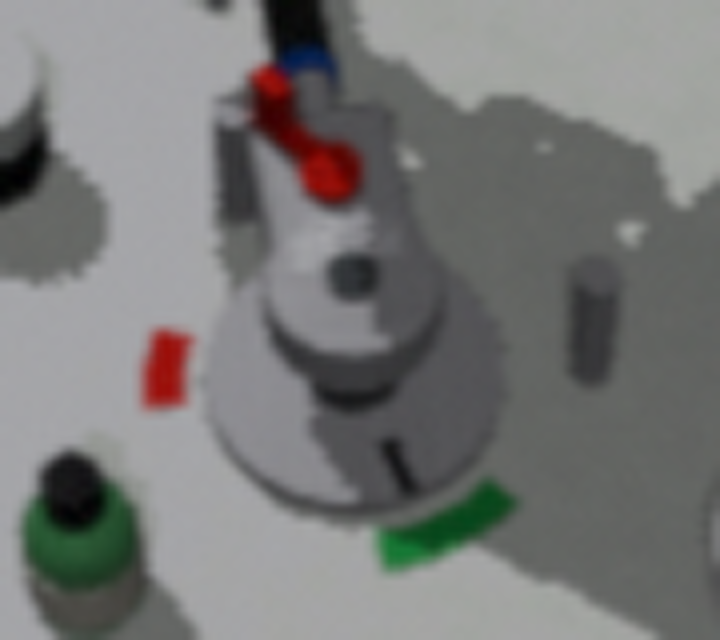

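Run:
```python
from h import *
t=cams.grab_frame("top");s=cams.grab_frame("scene")
print("ptr",pang(t,(260+29,130+34.2)),pang(t,(260+27.8,130+33)),pang(s,(280+390/8,190+440/8)),pang(s,(280+408/8,190+490/8)))
for uv in ((382,545),(505,490),(440,525)):
    v=plane(s,(280+uv[0]/8,190+uv[1]/8),.055)[:2]-B; print("green s",np.arctan2(v[1],v[0]),np.linalg.norm(v))
for uv in ((287,268),(178,393),(225,325)):
    v=plane(t,(260+uv[0]/10,130+uv[1]/10),.055)[:2]-B; print("green t",np.arctan2(v[1],v[0]),np.linalg.norm(v))
```

```text
ptr (np.float64(0.819), np.float64(0.0362)) (np.float64(0.816), np.float64(0.04)) (np.float64(0.824), np.float64(0.0251)) (np.float64(0.787), np.float64(0.041))
green s 0.5698879115421503 0.05142692565954304
green s 1.2996024171404632 0.053560003406321395
green s 0.901681731358969 0.05055322979382574
green t 0.5748139785323612 0.051358627199449315
green t 1.2971958259462317 0.053717713397491124
green t 0.945118489060039 0.05124859355873217
```

The pointer is at 0.80–0.82 rad, inside the green marks (0.57 to 1.30), so the bolt is at about 2.14. Next I'll unload the pad, lift clear and check again.

Request:
play_rows --pt "0 0 0.3" --pt "0 0 0" --pt "0 -2 0" --pt "0 -3 0" --pt "0 -3 0" --pt "0 -3 0" --pt "0 0 0" --pt "0 0 0" --pt "0 0 0" --pt "0 0 0" --pt "0 0 0" --yaw '[0, 0, 0, 0, 0, 0, 7, 7, 7, 7, 7]' --grip '[0.4, 0.4, 0.4, 0.4, 0.4, 0.4, 0, 0, -0.4, -0.4, -0.4]'

```text
time: 13.4
tool_pos: [0.5228, -0.0228, 0.2073]
tool_rot: [-0.707, 0.707, 0.009, -0.009]
contact_force: [-0.0, 0.7, -0.5]
gripper_width: 0.702
```

Run:
```python
from h import *
np.set_printoptions(precision=4,suppress=True)
where(); print(need([.5182,.3352,.1]),readout.state()["joint_pos"])
s=cams.grab_frame("scene"); crop(s,"pics/s9.png",260,140,160,140,5)
o=[b for b in blobs(s,(6,180,120),(16,255,255),5,(440,200,500,260))];print(o, plane(s,o[0][0],.122))
```

```text
t 13.4 r 0.1197 phi 0.627 tool phi 0.026 z 0.2073 F [-0.   0.7 -0.5] T [-0.07 -0.05  0.02] w 0.702
[ 0.4617 10.685  35.815 ] [-0.1853 -0.1697  1.8849 -0.0011  1.4255 -1.7818]
[([471.0, 231.9], [467, 229, 9, 7, 45])] [0.5177 0.3338 0.122 ]
```

View pics/s9.png

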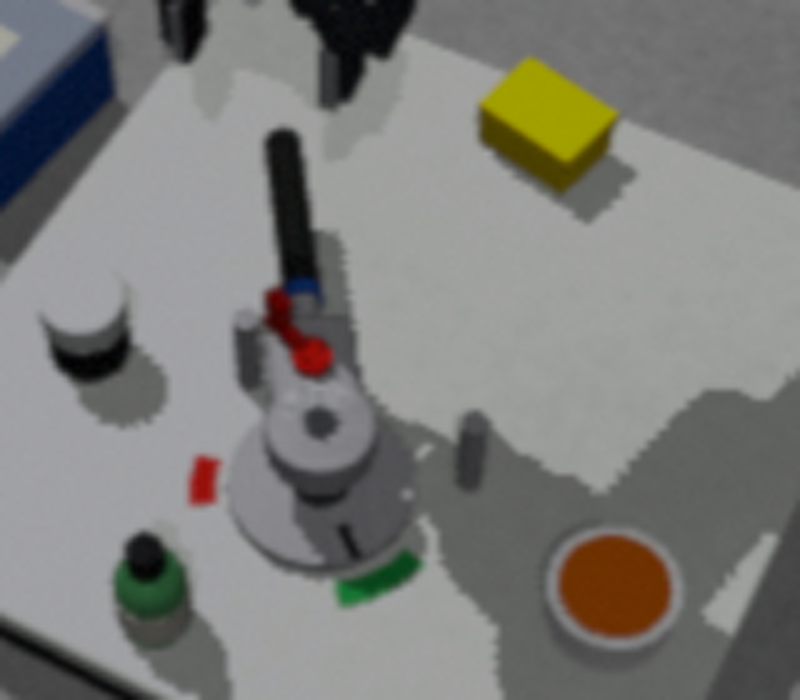

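The handle is free, the lever is still on the loosening side, and the pointer at crop (348,542) faces the green mark. Moving on to the knob.

Request:
play_rows --pt "0.05 0 4" --pt "0.05 0 4" --pt "0.05 0 4" --pt "0.05 0 4" --pt "0.05 0 4" --pt "0.05 0 4" --pt "0.05 0 4" --pt "0.05 0 4" --pt "0 0 3.6" --pt "0 0 0" --pt "0 0 0" --yaw '[0, 0, 0, 0, 0, 0, 0, 0, 0, 0, 0]' --grip '[-0.4, -0.4, -0.4, -0.4, -0.4, -0.4, -0.4, -0.4, -0.4, -0.4, -0.4]'

```text
time: 14.55
tool_pos: [0.5155, 0.3338, 0.207]
tool_rot: [-0.707, 0.707, 0.012, -0.012]
contact_force: [-0.6, 0.7, -1.0]
gripper_width: 0.702
```

Run:
```python
from h import *
np.set_printoptions(precision=4,suppress=True)
where(); print(readout.state()["tool_pos"],need([.5182,.3350,.102]))
s=cams.grab_frame("scene"); crop(s,"pics/s10.png",400,150,140,120,5)
```

```text
t 14.55 r 0.3048 phi -1.222 tool phi 0.034 z 0.207 F [-0.6  0.7 -1. ] T [-0.01  0.03 -0.05] w 0.702
[0.5155 0.3338 0.207 ] [ 0.274  10.496   0.1176]
```

View pics/s10.png

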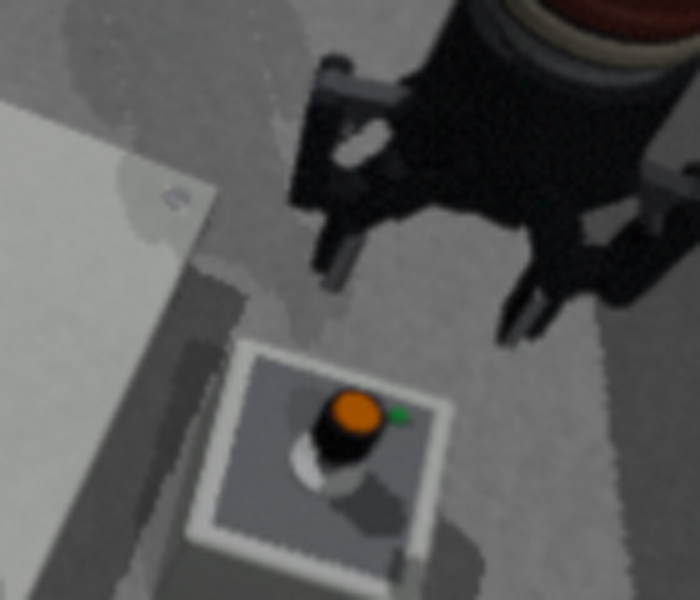

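The knob's orange top is at crop (357,412) and the pads are symmetric about it. Descend and close.

Request:
play_rows --pt "0.3 0 0.1" --pt "0 2.5 0" --pt "0 2.5 0" --pt "0 2.5 0" --pt "0 1.7 0" --pt "0 1.2 0" --pt "0 0 0" --pt "0 0 0" --pt "0 0 0" --pt "0 0 0" --pt "0 0 0" --yaw '[0, 0, 0, 0, 0, 0, 0, 0, 0, 0, 0]' --grip '[-0.4, -0.4, -0.4, -0.4, -0.4, -0.4, -0.4, 0.3, 0.8, 0.8, 0.8]'

```text
time: 15.7
tool_pos: [0.5196, 0.3342, 0.1054]
tool_rot: [-0.707, 0.707, 0.012, -0.01]
contact_force: [-1.7, -4.8, 6.3]
gripper_width: 0.286
```

Run:
```python
from h import *
np.set_printoptions(precision=4,suppress=True)
where(); print(readout.state()["tool_pos"])
s=cams.grab_frame("scene"); crop(s,"pics/s11.png",400,150,140,120,5)
```

```text
t 15.7 r 0.3038 phi -1.235 tool phi 0.031 z 0.1054 F [-1.7 -4.8  6.3] T [-0.83  0.24  0.05] w 0.286
[0.5196 0.3342 0.1054]
```

View pics/s11.png

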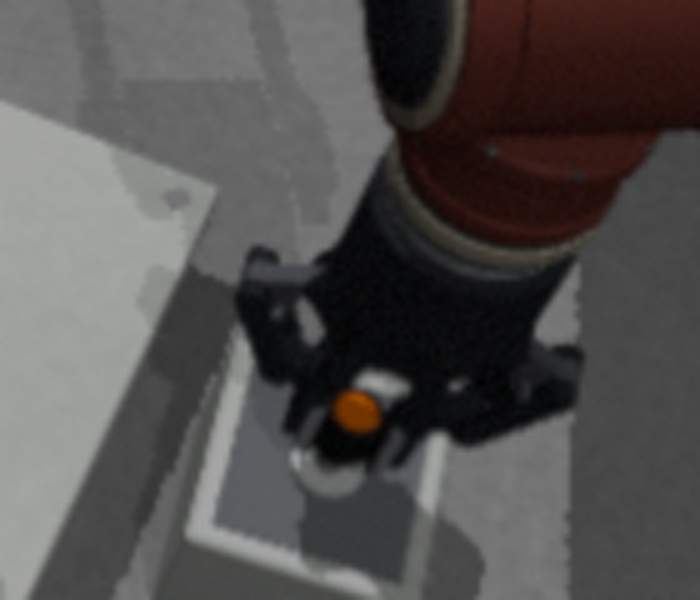

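The knob is gripped: opening about 24 mm, with the orange top between the pads. Pulling up in small rows.

Request:
play_rows --pt "0 -0.3 0" --pt "0 -0.3 0" --pt "0 -0.3 0" --pt "0 -0.3 0" --pt "0 0 0" --yaw '[0, 0, 0, 0, 0]' --grip '[0.8, 0.8, 0.8, 0.8, 0.8]'

```text
time: 16.25
tool_pos: [0.5195, 0.3342, 0.115]
tool_rot: [-0.707, 0.707, 0.012, -0.01]
contact_force: [6.6, -3.9, -5.5]
gripper_width: 0.283
```

Run:
```python
from h import *
where()
s=cams.grab_frame("scene"); crop(s,"pics/s12.png",400,150,140,120,5)
o=blobs(s,(6,180,90),(16,255,255),5,(440,190,500,260));print(o,[proj(s,[.518,.3345,.122+k]) for k in(0,.009,.014)])
```

```text
t 16.25 r 0.3038 phi -1.235 tool phi 0.031 z 0.115 F [ 6.6 -3.9 -5.5] T [-0.34 -0.92  0.03] w 0.283
[([472.6, 229.4], [469, 226, 8, 8, 47])] [array([[471.29605801, 232.11752685]]), array([[472.58326133, 229.92562567]]), array([[473.30818528, 228.69081667]])]
```

View pics/s12.png

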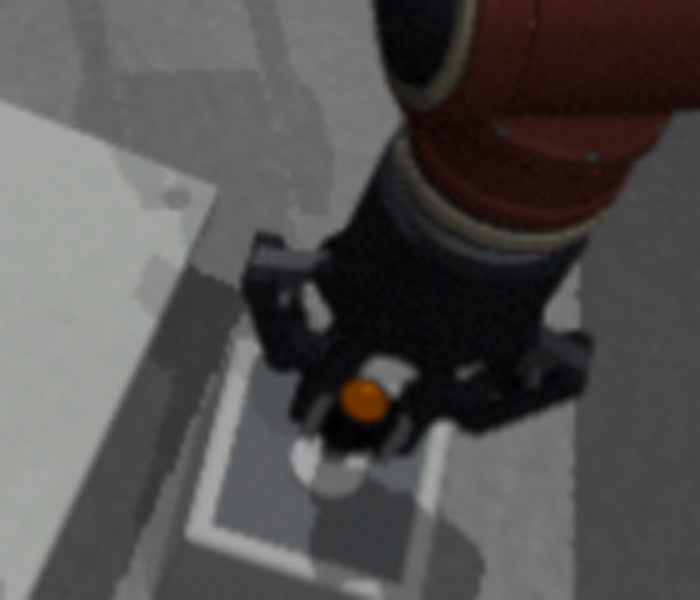

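The knob follows the gripper, about 10 mm up with 5.5 N pulling down. I'll continue to the stop.

Request:
play_rows --pt "0 -0.2 0" --pt "0 -0.2 0" --pt "0 -0.1 0" --pt "0 0 0" --pt "0 0 0" --yaw '[0, 0, 0, 0, 0]' --grip '[0.8, 0.8, 0.8, 0.8, 0.8]'

```text
time: 16.8
tool_pos: [0.5194, 0.3342, 0.1192]
tool_rot: [-0.707, 0.707, 0.012, -0.01]
contact_force: [7.1, -2.1, -7.4]
gripper_width: 0.285
```

Run:
```python
from h import *
where()
s=cams.grab_frame("scene"); crop(s,"pics/s13.png",400,150,140,120,5)
o=blobs(s,(6,180,90),(16,255,255),5,(440,190,500,260));print(o,blobs(s,(40,100,60),(85,255,255),2,(440,190,500,260)))
```

```text
t 16.8 r 0.3038 phi -1.234 tool phi 0.031 z 0.1192 F [ 7.1 -2.1 -7.4] T [-0.21 -1.11  0.03] w 0.285
[([473.2, 228.5], [470, 225, 8, 8, 49])] []
```

View pics/s13.png

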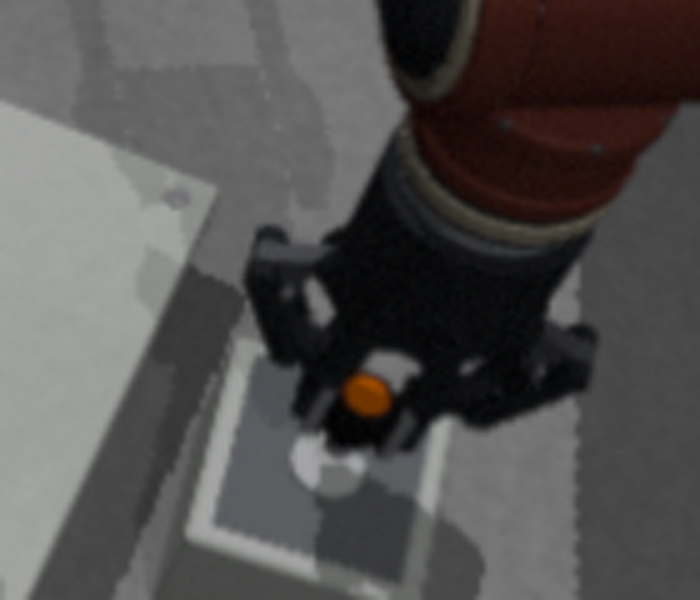

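The top is at row 228.5, against 228.7 predicted at the stop, and the force is 7.4 N. One more 2 mm nudge against the stop, then I'll release and let it spring back.

Request:
play_rows --pt "0 -0.2 0" --pt "0 0 0" --yaw '[0, 0]' --grip '[0.8, 0.8]'

```text
time: 17.05
tool_pos: [0.5193, 0.3342, 0.1197]
tool_rot: [-0.707, 0.707, 0.012, -0.01]
contact_force: [10.7, -0.7, -13.3]
gripper_width: 0.288
```

Request:
play_rows --pt "0 0 0" --pt "0 0 0" --pt "0 0 0" --pt "0 0 0" --pt "0 0 0" --yaw '[0, 0, 0, 0, 0]' --grip '[-0.5, -0.5, -0.5, -0.5, -0.5]'

```text
time: 17.55
tool_pos: [0.5186, 0.335, 0.1229]
tool_rot: [0.707, -0.707, -0.011, 0.011]
contact_force: [-0.4, 0.8, 0.0]
gripper_width: 0.751
```

Request:
play_rows --pt "0 -2 0" --pt "0 -3 0" --pt "0 -3 0" --pt "0 -3 0" --pt "-4 -2 0" --pt "-4 0 0" --pt "-3 0 0" --pt "0 0 0" --pt "0 0 0" --yaw '[0, 0, 0, 0, 0, 0, 0, 0, 0]' --grip '[-0.5, -0.5, -0.5, -0.5, -0.5, -0.5, -0.5, -0.5, -0.5]'

```text
time: 18.45
tool_pos: [0.4084, 0.3314, 0.2528]
tool_rot: [0.707, -0.707, -0.012, 0.011]
contact_force: [0.6, 0.4, -0.4]
gripper_width: 0.74
```

Run:
```python
from h import *
where()
s=cams.grab_frame("scene"); t=cams.grab_frame("top"); crop(s,"pics/s14.png",220,130,280,200,2); crop(s,"pics/s15.png",430,190,80,80,7); crop(t,"pics/t14.png",200,110,200,150,4)
for f,z in((s,0),(t,0)):
  print(blobs(f,(6,180,90),(16,255,255),5,(130,110,500,300)),blobs(f,(25,150,100),(35,255,255),50),blobs(f,(40,100,50),(85,255,255),2,(130,110,500,300)))
```

```text
t 18.45 r 0.3539 phi -0.931 tool phi 0.032 z 0.2528 F [ 0.6  0.4 -0.4] T [-0.02 -0.06  0.02] w 0.74
[([470.9, 231.9], [467, 228, 9, 8, 57]), ([382.6, 256.9], [372, 247, 22, 20, 334])] [([369.4, 161.7], [356, 152, 27, 21, 309])] [([479.1, 232.9], [477, 232, 5, 3, 10]), ([289.9, 257.6], [284, 251, 13, 12, 90]), ([335.1, 255.4], [327, 250, 17, 11, 78])]
[([236.3, 170.2], [227, 161, 19, 19, 279]), ([157.5, 218.4], [154, 215, 8, 8, 52])] [([288.9, 278.3], [275, 266, 29, 25, 465])] [([320.7, 136.4], [317, 133, 8, 7, 20]), ([282.1, 161.8], [277, 155, 12, 15, 66]), ([154.9, 236.1], [154, 235, 3, 3, 8])]
```

View pics/s15.png

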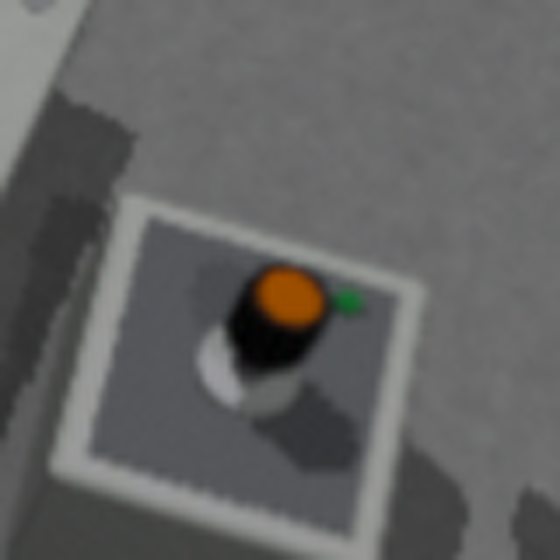

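View pics/t14.png

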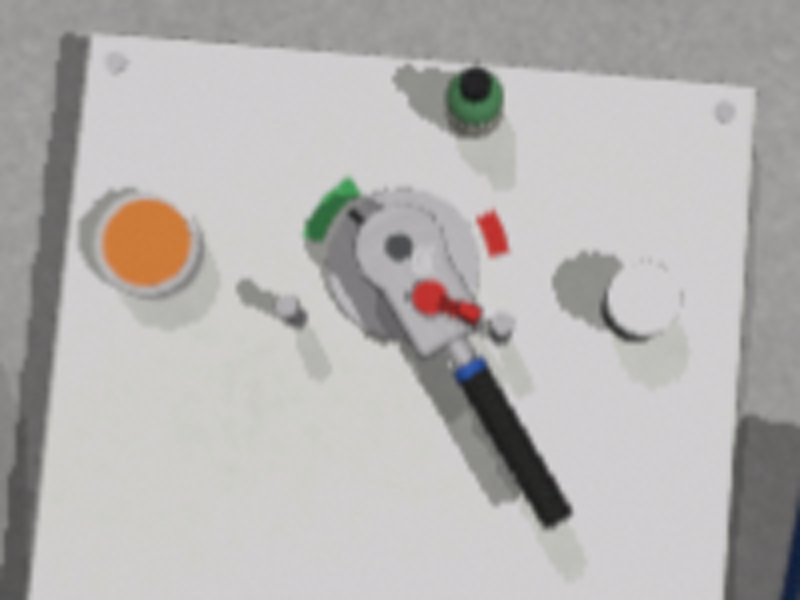

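View pics/s14.png

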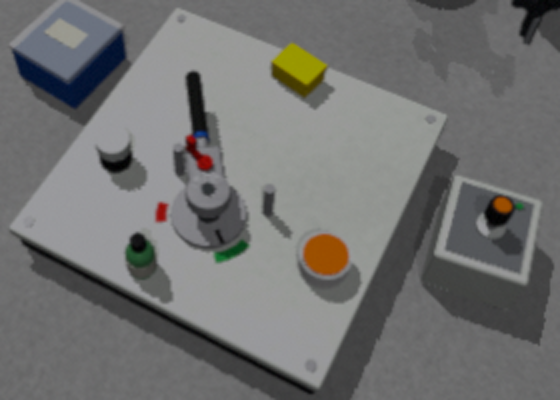

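All views agree: the knob is back at rest, the pointer is in the green zone, the lever is on the loosening side, and the loose items haven't moved. Handing in.

```bash
python3 -c "
from plant import workorder
print(workorder.job_done())"
```

```text
the job is handed in; nothing more can be done
None
```

The platform is switched on and the job was handed in at about 18.5 s of the 70 s allowed. I did it in the order asked: lever, bolt, then knob.

- **Lever:** I pushed the red lever over to the loosening (counterclockwise) side. It was still on that side in the last pictures, with the ratchet on the bolt.
- **Bolt:** Two driving strokes of the handle turned the pointer to about 0.81 rad. The green marks run from 0.57 to 1.30 rad, so the bolt stands at roughly 2.14. Both cameras agreed to within about 0.04 rad.
- **Knob:** I pulled the knob up to its stop; the downward force rose from 7 N to 13 N there. I then released it and it sprang back to its original position in the image.
- **Loose items:** The yellow box and the dishes' orange top measured within 0.1 pixel of where they started. The bottle and the round case I compared only by eye, and they had not visibly moved.

The arm ended clear of everything. No final check failed. The switch-on itself isn't confirmed separately: the small green light on the control unit was already visible before I pulled the knob. I'm relying on the knob having reached its stop.

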